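# Close the strainer cover crosswise

## Robot

A 6-joint arm with a two-finger parallel gripper is mounted at the origin on the work surface. World frame = base frame: x ahead of the robot, y to its left, z up, the work surface at z = 0. Lengths are in mm, angles in degrees, forces in N, time in s.
With the tool pointing down it reaches from about 150 to 775 mm from the base axis. Payload 6.1 kg.
Tool frame: the origin (TCP) lies on the centre line of the jaws, within the pads' length; the fingertips stand env.tip_reach ahead of it and the grasp point (between the pads) lies 2 mm behind it (env.tip_reach is the distance from the TCP to the fingertips, in mm); z points along the fingers, y is the direction in which the jaws open and shut (so a half turn about z gives the same grasp; the last joint's range is limited). The gripper opens to 85 mm and grips with 20 to 120 N. Pads are 22 mm wide; open, the fingers measure 114 mm over their backs; the gripper's body (76 mm by 85 mm) begins 54 mm behind the grasp point. The pads swing forward as they close: fully open they stand 13 mm farther back than shut.
Start: joints at [0, 7.208, -2.269, 80.523, 0, 90], TCP at [524.984, -0, 248.295] pointing down, gripper open.
Joint ranges: [-155.77, 155.77], [-54.66, 111.73], [-72.52, 77.12], [-102.08, 115.82], [-83.92, 84.16], [-180, 180]. Speed limits (degrees/s): [136.94, 136.94, 172.46, 180, 180, 180].

## Interface

Orientations are given as a 3x3 rotation matrix whose columns are the frame's x, y, z axes.
In Python, from plant import env gives the robot as it stands.
- The arm moves only by the shell command python3 -m handwheel 'ROWS' [OPENING]. ROWS is JSON, a list of rows, each a list of 6 numbers: the shift along the world's x, y, z in mm, then the turn, a rotation vector about the world's x, y, z in degrees. A call has exactly 8 rows; each row shifts and turns the commanded pose from where the row before left it; what a row does not reach is not made up. A row lasts 1/10 s, in which the tool goes at most 50 mm and 8.59 degrees, less where a joint would pass 70% of its speed; a pose out of reach is approached as far as the arm can. A call with a gripper value outside its range is refused whole. OPENING is the finger opening in mm, from 0 to 85.4, set as the call begins (- or left out, the last holds). The fingers move at their own pace and stop on an object; the grip force is fixed at half the most. Time passes only in rows, so rows that do not move let the fingers close, or fill a call up. It gives the time, the measured TCP pose, the force and the opening at its end, in the units of the state.
- env.read_state(): the state, without advancing time (a new reading comes with each control period).
- env.read_camera(name): name is "scene" or "side" or "wrist"; returns the picture (420x560x3 uint8, blue, green, red); there is no depth.
- env.calibration(name): a dict with "K" (3x3 intrinsics, pixels), "k1" (the pictures are not rectified: a ray, as slopes to the right and down, at radius r is drawn at 1 + k1 r^2 times it, then the intrinsics apply), "origin" and "rotation" of the camera in the world; the wrist camera has in their place "tool_from_camera" (4x4, takes a point from camera to tool coordinates, whose origin is the TCP and whose axes are the flange's). Camera axes: x right, y up, looking along -z (the intrinsics and any distortion apply to the point x, -y, -z); pixel columns grow to the right and rows downward; lengths in mm; the calibration is good to about 2 mm. A picture is of the moment at which its call begins: read the wrist's pose just before it. calibration takes no time and is no camera call.
- env.sign_off(): hands the job in, once; it reports no verdict.
The state is a dict: "time": time; "q": joint angles; "joint_velocities": joint speeds; "tau": joint torques, N m; "ee_pos": TCP position; "eef_rot": TCP orientation; "force": force on the tool from outside, world axes, zero at the start; "moment": the same for the moment, N m; "grip_width": opening from 0.0 (shut) to 1.0 (fully open).
Only numpy, scipy, OpenCV 4.12 (cv2) and the standard library are available. Lean on these libraries where they do the work, as an engineer would, in place of code of your own. Each camera call takes 0.05 s, during which the arm holds its last target.

## Task

Tighten down the strainer's cover by its four bar-shaped hand nuts, clockwise, in star order, in two passes. First pass: turn each nut until you feel it bite and about 10 degrees beyond, going from a nut to the one across the cover, then to the remaining two; second pass: crosswise again, about another 22 degrees on each. Do not overtighten any nut, and leave the other things where they lie.

Things in the scene. Friction and masses are not known exactly. Their poses are not given: they have to be found in the camera images.
- strainer: bronze water strainer fixed to a 220 x 220 x 20 mm plank, with a round brass cover 180 mm across whose top is 104 mm above the counter. Origin: centre of the underside of the plank, on the counter; z up. The four nuts stand on the cover 65 mm from its centre, 92 mm between neighbours, at 45, 135, 225 and 315 degrees from its x axis (nuts 1 to 4, anticlockwise from above): 1 is opposite 3, 2 is opposite 4.
- nut1_grip (a point): brass hand nut 1: upright bar 44 x 12 mm with flat sides from 8 to 42 mm above the cover, on a round foot 22 mm across, 11.5 mm tall. Point on the nut's axis, 8 mm below the bar's top; fingertips may reach 21 mm below it. x along the bar, z up: pinch across y, at 60 N or more. Clockwise from above tightens; the nut does not rise or sink.
- seat1 (a point): top of the washer under nut 1, 112 mm above the strainer's origin while loose. The nut turns freely (0.04 N m) for 0.2 to 1.0 rad, by chance, not to be read from any pose, then bites: torque climbs 5 N m per rad to 0.4 N m, the screw slips, and torque grows 0.2 N m per rad of slip, also felt at rest. Washer sinks 1.5 mm per rad of slip and stays; let go, the bar springs back 0.08 rad.
- nut2_grip (a point): brass hand nut 2: upright bar 44 x 12 mm with flat sides from 8 to 42 mm above the cover, on a round foot 22 mm across, 11.5 mm tall. Point on the nut's axis, 8 mm below the bar's top; fingertips may reach 21 mm below it. x along the bar, z up: pinch across y, at 60 N or more. Clockwise from above tightens; the nut does not rise or sink.
- seat2 (a point): top of the washer under nut 2, 112 mm above the strainer's origin while loose. The nut turns freely (0.04 N m) for 0.2 to 1.0 rad, by chance, not to be read from any pose, then bites: torque climbs 5 N m per rad to 0.4 N m, the screw slips, and torque grows 0.2 N m per rad of slip, also felt at rest. Washer sinks 1.5 mm per rad of slip and stays; let go, the bar springs back 0.08 rad.
- nut3_grip (a point): brass hand nut 3: upright bar 44 x 12 mm with flat sides from 8 to 42 mm above the cover, on a round foot 22 mm across, 11.5 mm tall. Point on the nut's axis, 8 mm below the bar's top; fingertips may reach 21 mm below it. x along the bar, z up: pinch across y, at 60 N or more. Clockwise from above tightens; the nut does not rise or sink.
- seat3 (a point): top of the washer under nut 3, 112 mm above the strainer's origin while loose. The nut turns freely (0.04 N m) for 0.2 to 1.0 rad, by chance, not to be read from any pose, then bites: torque climbs 5 N m per rad to 0.4 N m, the screw slips, and torque grows 0.2 N m per rad of slip, also felt at rest. Washer sinks 1.5 mm per rad of slip and stays; let go, the bar springs back 0.08 rad.
- nut4_grip (a point): brass hand nut 4: upright bar 44 x 12 mm with flat sides from 8 to 42 mm above the cover, on a round foot 22 mm across, 11.5 mm tall. Point on the nut's axis, 8 mm below the bar's top; fingertips may reach 21 mm below it. x along the bar, z up: pinch across y, at 60 N or more. Clockwise from above tightens; the nut does not rise or sink.
- seat4 (a point): top of the washer under nut 4, 112 mm above the strainer's origin while loose. The nut turns freely (0.04 N m) for 0.2 to 1.0 rad, by chance, not to be read from any pose, then bites: torque climbs 5 N m per rad to 0.4 N m, the screw slips, and torque grows 0.2 N m per rad of slip, also felt at rest. Washer sinks 1.5 mm per rad of slip and stays; let go, the bar springs back 0.08 rad.
- burr1: a copper rivet burr (washer like a coin, 25 mm across, 4 mm thick) lying in the middle of the cover; bystander. Origin: centre of its underside
- burr2: a second copper rivet burr of the same size lying on the counter; bystander. Origin: centre of its underside
- sheave: dull bronze grooved wheel, 70 mm across, 24 mm thick, lying flat on the counter; bystander. Origin: centre of its underside
- snap_hook: nickel-plated snap hook, 95 mm long, lying on the counter; bystander. Origin: centre of its underside
- fairlead: brass fairlead with two curved horns, 90 mm long, 50 mm tall, standing on the counter; bystander. Origin: centre of its underside
- grease_tin: closed round tin, 60 mm across, 45 mm tall, standing on the counter; bystander. Origin: centre of its underside

How it is judged:
By the outcome, as a careful person would: the job done as asked, in the order asked, and still so for the second after the job is handed in, with the robot touching nothing.
It also fails if it takes over 72 s, if anything falls off the work surface, if the arm or the gripper's body presses on something with over 40 N, if the wrist force passes 120 N, or if a joint passes its speed limit or range.

## Working session

There is one attempt and no reset: what is moved stays moved. The work goes in short steps, Python scripts to look and compute and a shell command to move; the robot and the scene stay as the last step left them, time stands still between calls to the robot, and variables do not carry over. Pictures are saved under pics/ and viewed, and the job is handed in when it is done.

```bash
ls; mkdir -p pics; python3 - <<'E'
from plant import env
import cv2
s=env.read_state()
for k,v in s.items(): print(k,v)
print(env.tip_reach)
for n in ("scene","side","wrist"):
    print(n,env.calibration(n)); cv2.imwrite(f"pics/a_{n}.png",env.read_camera(n))
E
```

```text
pics
time 0.0
q [ 3.24603924e-04  7.24094814e+00 -2.32659398e+00  8.05224134e+01
 -9.28702774e-05  8.99999862e+01]
joint_velocities [-0.03896224  0.07145074  0.01728309  0.06558103  0.03551983 -0.06134295]
tau [-1.88969068e-03 -4.35916471e+01  3.52923596e+01  1.73015334e-02
 -7.00984879e-05 -2.14169546e-05]
ee_pos [5.24627268e+02 2.52080867e-03 2.47529871e+02]
eef_rot [[-5.90832489e-06  9.99998768e-01 -1.57001999e-03]
 [ 1.00000000e+00  5.90577337e-06 -1.62978692e-06]
 [-1.62051273e-06 -1.57002000e-03 -9.99998768e-01]]
force [ 1.16261444 -0.45873565 -0.14068422]
moment [ 0.03513726 -0.02721485 -0.0101955 ]
grip_width 0.9977556573060488
17.0
scene {'K': array([[381.45383122,   0.        , 281.25795535],
       [  0.        , 381.45383122, 210.03055282],
       [  0.        ,   0.        ,   1.        ]]), 'k1': 0.008826158048647312, 'origin': array([1035.17583019,  -84.51595743,  667.77243271]), 'rotation': array([[ 0.28807264, -0.75145421,  0.59357453],
       [ 0.95750277,  0.23524474, -0.16687829],
       [-0.01423389,  0.61642232,  0.78728706]])}
side {'K': array([[521.76260316,  
[... 235 characters left out ...]
ray([[-0.84366162,  0.29412409, -0.44913928],
       [-0.53685161, -0.4543186 ,  0.71090433],
       [ 0.00504176,  0.84088384,  0.54119216]])}
wrist {'K': array([[293.35475298,   0.        , 279.267814  ],
       [  0.        , 293.35475298, 214.77745202],
       [  0.        ,   0.        ,   1.        ]]), 'k1': -0.06073844493291568, 'tool_from_camera': array([[ 2.31888088e-04,  9.50438677e-01,  3.10911994e-01,
         7.83693797e+01],
       [ 9.99999941e-01, -2.99186850e-04,  1.68763768e-04,
        -7.50173854e-01],
       [ 2.53420392e-04,  3.10911936e-01, -9.50438690e-01,
        -1.23597979e+02],
       [ 0.00000000e+00,  0.00000000e+00,  0.00000000e+00,
         1.00000000e+00]])}
```

View pics/a_scene.png

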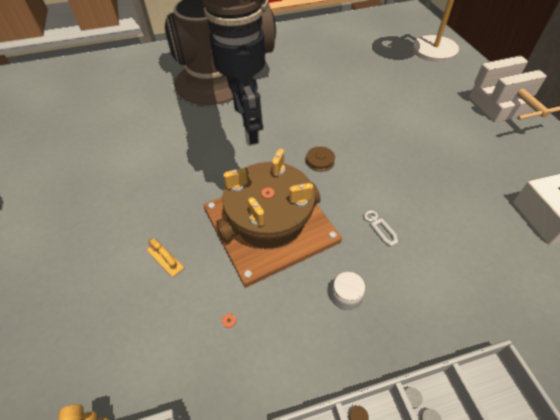

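View pics/a_side.png

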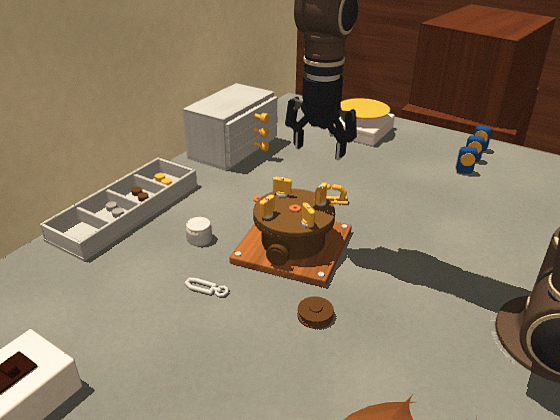

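View pics/a_wrist.png

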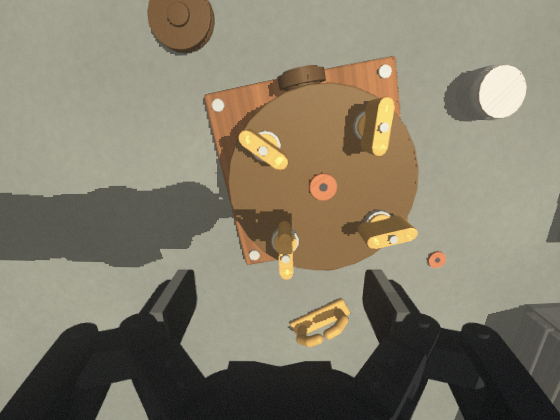

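```bash
python3 - <<'E'
import cv2
im=cv2.imread("pics/a_wrist.png")[50:290,190:450]
im=cv2.resize(im,None,fx=3,fy=3,interpolation=cv2.INTER_CUBIC)
for i in range(0,260,20): cv2.line(im,(i*3,0),(i*3,6 if i%100-10 else 14),(255,255,255),1)
cv2.imwrite("pics/a_zoom.png",im[:600])
cv2.imwrite("pics/a_zoom2.png",im[300:])
E
```

```text
(no output)
```

View pics/a_zoom.png

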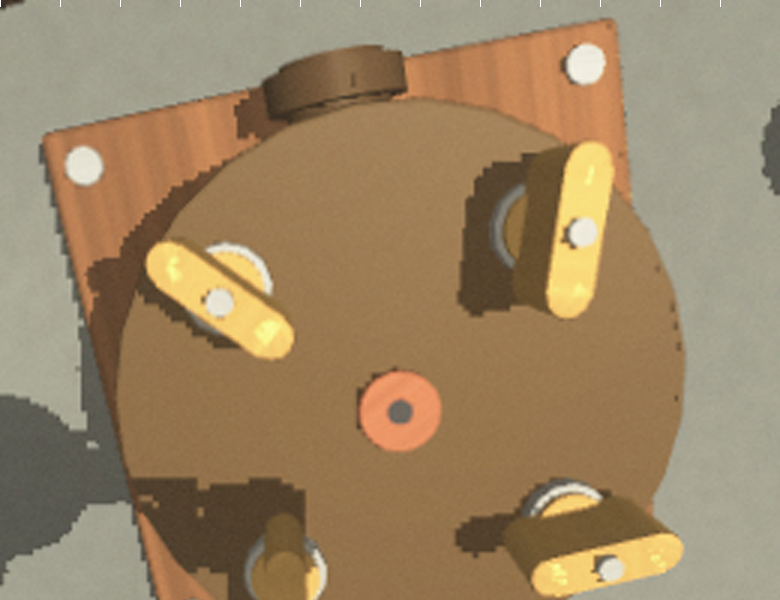

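View pics/a_zoom2.png

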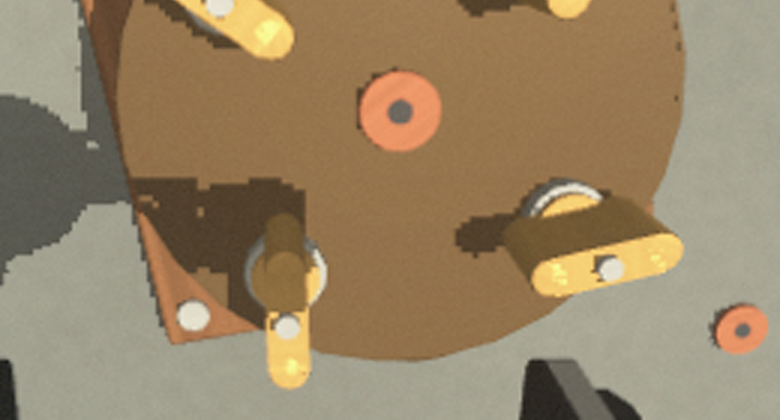

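```bash
cat > h.py <<'E'
import numpy as np,cv2
from plant import env
def cam(name,s=None):
    c=env.calibration(name)
    if name=='wrist':
        T=np.eye(4);T[:3,:3]=s['eef_rot'];T[:3,3]=s['ee_pos'];T=T@c['tool_from_camera']
        return c['K'],c['k1'],T[:3,3],T[:3,:3]
    return c['K'],c['k1'],c['origin'],c['rotation']
def toplane(px,C,z):
    K,k1,o,R=C
    u=cv2.undistortPoints(np.array(px,float).reshape(-1,1,2),K,np.array([k1,0,0,0.]))[:,0]
    d=np.c_[u[:,0],-u[:,1],-np.ones(len(u))]@R.T
    t=(z-o[2])/d[:,2]
    return o+d*t[:,None]
def project(P,C):
    K,k1,o,R=C
    p=(np.array(P,float)-o)@R; x=p[:,0]/-p[:,2]; y=-p[:,1]/-p[:,2]; f=1+k1*(x*x+y*y)
    return np.c_[K[0,0]*x*f+K[0,2],K[1,1]*y*f+K[1,2]]
def st():
    s=env.read_state(); R=s['eef_rot']
    print('t%.2f'%s['time'],'pos',s['ee_pos'].round(2),'yawY %.2f'%np.degrees(np.arctan2(R[1,1],R[0,1])),'z',R[:,2].round(4),'F',s['force'].round(1),'M',s['moment'].round(3),'g %.2f'%(s['grip_width']*85.4),'q6 %.1f'%s['q'][5])
    return s
E
python3 - <<'E'
from h import *
s=st()
C=cam('wrist',s)
z=np.array([[167,261],[273,340],[590,164],[571,297],[552,577],[663,551],[289,667],[284,573]])
px=z/3+[190,50]-0.33
P=toplane(px,C,146)
for n,a,b in zip("ABCD",P[::2],P[1::2]):
    print(n,((a+b)/2).round(1),'len',np.linalg.norm(a-b).round(1),'ang',np.degrees(np.arctan2(*(b-a)[1::-1])).round(1))
cs=(P[::2]+P[1::2])/2
print('centre',cs.mean(0))
# order anticlockwise: B(ur) A(ul) D(ll) C(lr)
q=np.array([complex(*(c-cs.mean(0))[:2]) for c in cs[[1,0,3,2]]])
print(abs(q),np.degrees(np.angle(q)))
z=sum(q*np.exp(-1j*np.arange(4)*np.pi/2))/4; th=np.angle(z)
print('yaw',np.degrees(th)-45)
for n,k in zip("BADC",range(4)):
    c=cs.mean(0)[:2]+65*np.array([np.cos(th+k*np.pi/2),np.sin(th+k*np.pi/2)]);print(n,c.round(1))
# burr/ plank corner check
cor=np.array([[43,133],[618,18],[170,645]])/3+[190,50]-.33
Q=toplane(cor,C,20);print(Q.round(1))
print('burr',toplane([[400/3+190-.33,411/3+50-.33]],C,108).round(1))
print('plank mid from opp. corners',(Q[1]+Q[2])/2)
E
```

```text
t0.15 pos [524.73   0.   247.7 ] yawY -0.00 z [-0.0012  0.     -1.    ] F [-0.3  0.4  0.2] M [-0.001 -0.02   0.018] g 85.26 q6 90.0
A [511.7  56.2 146. ] len 32.9 ang -36.7
B [601.2  73.6 146. ] len 32.1 ang -93.0
C [618.3 -15.4 146. ] len 31.5 ang 14.2
D [528.9 -32.7 146. ] len 29.5 ang 93.1
centre [564.99940082  20.40447127 146.        ]
[64.30270052 64.22865518 64.25444532 64.24174385] [  55.77746676  146.1293524  -124.2344527   -33.91375899]
yaw 10.939595135281742
B [601.4  74.3]
A [511.2  56.8]
D [528.6 -33.4]
C [618.8 -16. ]
[[ 438.9  106.4   20. ]
 [ 651.3  147.1   20. ]
 [ 479.6 -106.8   20. ]]
burr [[563.9  19.4 108. ]]
plank mid from opp. corners [565.43051201  20.15377971  20.        ]
```

```bash
python3 -m handwheel '[[4,-33,-20,0,0,3],[0,0,-25,0,0,0],[0,0,-25,0,0,0],[0,0,-20,0,0,0],[0,0,-12,0,0,0],[0,0,-9.3,0,0,0],[0,0,0,0,0,0],[0,0,0,0,0,0]]' 40; python3 -c "
from h import *
s=st();cv2.imwrite('pics/b.png',env.read_camera('wrist'))"
```

```text
time: 0.95
ee_pos: [529.3, -33.0, 137.6]
eef_rot: [[-0.052, 0.999, 0.001], [0.999, 0.052, -0.0], [-0.0, 0.001, -1.0]]
force: [0.7, -0.4, -0.3]
grip_width: 0.471
t0.95 pos [529.34 -32.96 137.64] yawY 3.01 z [ 8.e-04 -1.e-04 -1.e+00] F [ 0.7 -0.4 -0.3] M [-0.026  0.021  0.045] g 40.19 q6 83.4
```

View pics/b.png

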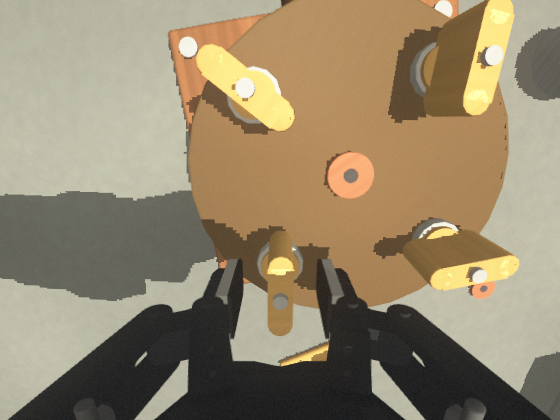

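```bash
python3 -m handwheel '[[0,0,0,0,0,0],[0,0,0,0,0,0],[0,0,0,0,0,0],[0,0,0,0,0,0],[0,0,0,0,0,-3],[0,0,0,0,0,-3],[0,0,0,0,0,-3],[0,0,0,0,0,-3]]' 4; python3 -c "
from h import *
s=st()"
```

```text
time: 1.8
ee_pos: [529.6, -33.0, 137.9]
eef_rot: [[0.158, 0.987, 0.002], [0.987, -0.158, 0.0], [0.0, 0.002, -1.0]]
force: [1.2, 0.8, 5.1]
grip_width: 0.122
t1.80 pos [529.58 -32.96 137.88] yawY -9.11 z [ 0.0018  0.     -1.    ] F [1.2 0.8 5.1] M [ 0.077 -0.016  0.032] g 10.42 q6 95.5
```

```bash
python3 -m handwheel '[[0,0,0,0,0,-1.5],[0,0,0,0,0,-1.5],[0,0,0,0,0,-1.5],[0,0,0,0,0,-1.5],[0,0,0,0,0,-1.5],[0,0,0,0,0,-1.5],[0,0,0,0,0,0],[0,0,0,0,0,0]]'; python3 -c "
from h import *
s=st()"
```

```text
time: 2.6
ee_pos: [529.6, -33.0, 137.9]
eef_rot: [[0.309, 0.951, 0.002], [0.951, -0.309, 0.0], [0.001, 0.002, -1.0]]
force: [0.1, -0.6, 3.8]
grip_width: 0.13
t2.60 pos [529.58 -32.96 137.89] yawY -17.99 z [ 0.0018  0.     -1.    ] F [ 0.1 -0.6  3.8] M [ 0.093 -0.042  0.   ] g 11.11 q6 104.4
```

```bash
python3 -m handwheel '[[0,0,0,0,0,-1.5],[0,0,0,0,0,-1.5],[0,0,0,0,0,-1.5],[0,0,0,0,0,-1.5],[0,0,0,0,0,-1.5],[0,0,0,0,0,-1.5],[0,0,0,0,0,0],[0,0,0,0,0,0]]'; python3 -c "
from h import *
s=st();cv2.imwrite('pics/c.png',env.read_camera('wrist'))"
```

```text
time: 3.4
ee_pos: [529.6, -33.0, 137.9]
eef_rot: [[0.454, 0.891, 0.002], [0.891, -0.454, 0.0], [0.001, 0.002, -1.0]]
force: [0.2, -0.3, 5.4]
grip_width: 0.126
t3.40 pos [529.57 -32.96 137.9 ] yawY -26.99 z [ 0.0018  0.     -1.    ] F [ 0.2 -0.3  5.4] M [0.061 0.037 0.091] g 10.72 q6 113.4
```

View pics/c.png

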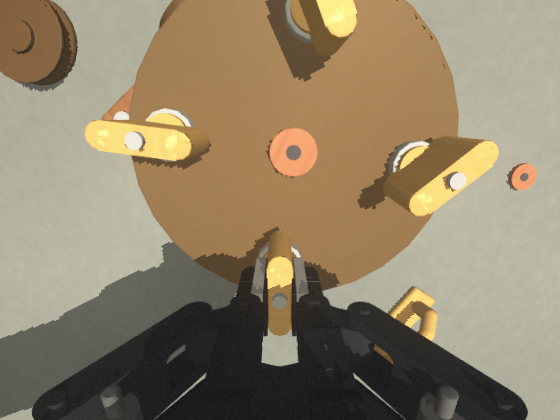

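```bash
python3 -m handwheel '[[0,0,0,0,0,-1.5],[0,0,0,0,0,-1.5],[0,0,0,0,0,-1.5],[0,0,0,0,0,-1.5],[0,0,0,0,0,-2],[0,0,0,0,0,0],[0,0,0,0,0,0],[0,0,0,0,0,0]]'; python3 -c "
from h import *
s=st()"
```

```text
time: 4.25
ee_pos: [529.6, -32.9, 137.9]
eef_rot: [[0.573, 0.819, 0.002], [0.819, -0.573, 0.0], [0.001, 0.001, -1.0]]
force: [0.6, 0.4, 5.1]
grip_width: 0.125
t4.25 pos [529.6  -32.95 137.91] yawY -34.99 z [ 1.9e-03  1.0e-04 -1.0e+00] F [0.6 0.4 5.1] M [0.105 0.003 0.006] g 10.70 q6 121.4
```

```bash
python3 -m handwheel '[[0,0,0,0,0,-1.5],[0,0,0,0,0,-1.5],[0,0,0,0,0,-1.5],[0,0,0,0,0,-1.5],[0,0,0,0,0,-1.5],[0,0,0,0,0,-1.5],[0,0,0,0,0,0],[0,0,0,0,0,0]]'; python3 -c "
from h import *
s=st()"
```

```text
time: 5.05
ee_pos: [529.6, -32.9, 137.9]
eef_rot: [[0.695, 0.719, 0.002], [0.719, -0.695, 0.0], [0.001, 0.001, -1.0]]
force: [1.3, -0.0, 5.1]
grip_width: 0.129
t5.05 pos [529.57 -32.94 137.86] yawY -43.99 z [ 1.8e-03  1.0e-04 -1.0e+00] F [ 1.3 -0.   5.1] M [ 0.069  0.04  -0.013] g 11.00 q6 130.4
```

```bash
python3 -m handwheel '[[0,0,0,0,0,-1.5],[0,0,0,0,0,-1.5],[0,0,0,0,0,-1.5],[0,0,0,0,0,-1.5],[0,0,0,0,0,-1.5],[0,0,0,0,0,-1],[0,0,0,0,0,0],[0,0,0,0,0,0]]'; python3 -c "
from h import *
s=st()"
```

```text
time: 5.85
ee_pos: [529.6, -33.0, 137.9]
eef_rot: [[0.793, 0.609, 0.002], [0.609, -0.793, -0.0], [0.001, 0.001, -1.0]]
force: [0.3, -0.4, 5.1]
grip_width: 0.13
t5.85 pos [529.57 -32.97 137.91] yawY -52.47 z [ 0.0018 -0.     -1.    ] F [ 0.3 -0.4  5.1] M [0.021 0.036 0.251] g 11.11 q6 138.9
```

```bash
python3 -m handwheel '[[0,0,0,0,0,-2],[0,0,0,0,0,-2],[0,0,0,0,0,-2],[0,0,0,0,0,-2],[0,0,0,0,0,-2],[0,0,0,0,0,0],[0,0,0,0,0,0],[0,0,0,0,0,0]]'; python3 -c "
from h import *
s=st();cv2.imwrite('pics/d.png',env.read_camera('wrist'))"
```

```text
time: 6.65
ee_pos: [529.6, -32.9, 137.9]
eef_rot: [[0.887, 0.463, 0.002], [0.463, -0.887, 0.0], [0.002, 0.001, -1.0]]
force: [-0.9, 0.3, 6.2]
grip_width: 0.129
t6.65 pos [529.56 -32.93 137.9 ] yawY -62.44 z [ 0.0018  0.     -1.    ] F [-0.9  0.3  6.2] M [ 0.059 -0.043  0.404] g 10.98 q6 148.9
```

View pics/d.png

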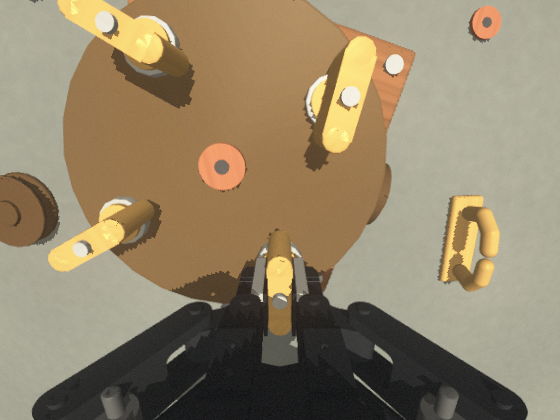

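```bash
python3 -m handwheel '[[0,0,0,0,0,0],[0,0,0,0,0,0],[0,0,0,0,0,0],[0,0,20,0,0,0],[0,0,25,0,0,0],[24,36,0,0,0,8.5],[24,36,0,0,0,8.5],[24.4,35.3,0,0,0,8.5]]' 40; python3 -c "
from h import *
s=st()"
python3 -m handwheel '[[0,0,0,0,0,8.5],[0,0,0,0,0,8.5],[0,0,0,0,0,8.5],[0,0,-8,0,0,8.5],[0,0,-20,0,0,0],[0,0,-10,0,0,0],[0,0,-7,0,0,0],[0,0,0,0,0,0]]'; python3 -c "
from h import *
s=st();cv2.imwrite('pics/e.png',env.read_camera('wrist'))"
```

```text
time: 7.5
ee_pos: [602.1, 75.3, 182.2]
eef_rot: [[0.598, 0.802, 0.0], [0.802, -0.598, -0.0], [0.0, 0.0, -1.0]]
force: [0.8, -0.6, 0.9]
grip_width: 0.47
t7.50 pos [602.06  75.25 182.22] yawY -36.71 z [ 5.e-04 -0.e+00 -1.e+00] F [ 0.8 -0.6  0.9] M [-0.09  -0.049 -0.041] g 40.14 q6 133.8
time: 8.3
ee_pos: [600.8, 74.2, 135.9]
eef_rot: [[0.053, 0.999, -0.002], [0.999, -0.053, -0.0], [-0.0, -0.002, -1.0]]
force: [-0.4, 0.3, -0.2]
grip_width: 0.467
t8.30 pos [600.77  74.16 135.89] yawY -3.02 z [-2.e-03 -3.e-04 -1.e+00] F [-0.4  0.3 -0.2] M [0.058 0.067 0.008] g 39.87 q6 100.1
```

View pics/e.png

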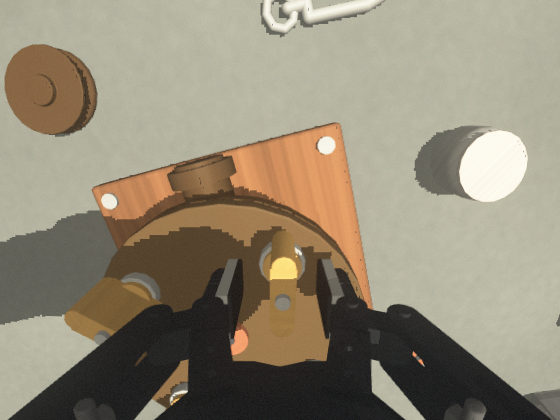

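```bash
python3 -m handwheel '[[0,0,1,0,0,0],[0,0,0,0,0,0],[0,0,0,0,0,0],[0,0,0,0,0,-3],[0,0,0,0,0,-4],[0,0,0,0,0,-4],[0,0,0,0,0,-4],[0,0,0,0,0,0]]' 4; python3 -c "
from h import *
s=st()"
```

```text
time: 9.15
ee_pos: [602.0, 74.4, 139.2]
eef_rot: [[0.309, 0.951, 0.002], [0.951, -0.309, 0.0], [0.001, 0.002, -1.0]]
force: [-0.5, 1.3, 5.3]
grip_width: 0.128
t9.15 pos [601.98  74.43 139.16] yawY -18.01 z [ 2.1e-03  3.0e-04 -1.0e+00] F [-0.5  1.3  5.3] M [ 0.044 -0.021 -0.034] g 10.90 q6 115.1
```

```bash
python3 -m handwheel '[[0,0,0,0,0,-1.5],[0,0,0,0,0,-1.5],[0,0,0,0,0,-1.5],[0,0,0,0,0,-1.5],[0,0,0,0,0,-1.5],[0,0,0,0,0,-1.5],[0,0,0,0,0,0],[0,0,0,0,0,0]]'; python3 -c "
from h import *
s=st()"
```

```text
time: 9.95
ee_pos: [601.9, 74.4, 139.1]
eef_rot: [[0.453, 0.892, 0.002], [0.892, -0.453, 0.0], [0.001, 0.002, -1.0]]
force: [0.6, -0.4, 5.9]
grip_width: 0.126
t9.95 pos [601.92  74.44 139.12] yawY -26.90 z [ 1.9e-03  4.0e-04 -1.0e+00] F [ 0.6 -0.4  5.9] M [0.079 0.082 0.02 ] g 10.76 q6 124.0
```

```bash
python3 -m handwheel '[[0,0,0,0,0,-1.5],[0,0,0,0,0,-1.5],[0,0,0,0,0,-1.5],[0,0,0,0,0,-1.5],[0,0,0,0,0,-1.5],[0,0,0,0,0,-1.5],[0,0,0,0,0,0],[0,0,0,0,0,0]]'; python3 -c "
from h import *
s=st()"
```

```text
time: 10.75
ee_pos: [601.8, 74.5, 139.1]
eef_rot: [[0.586, 0.81, 0.002], [0.81, -0.586, 0.001], [0.001, 0.001, -1.0]]
force: [-1.1, 0.5, 6.2]
grip_width: 0.129
t10.75 pos [601.82  74.5  139.11] yawY -35.90 z [ 1.7e-03  5.0e-04 -1.0e+00] F [-1.1  0.5  6.2] M [0.059 0.114 0.033] g 11.05 q6 133.0
```

```bash
python3 -m handwheel '[[0,0,0,0,0,-1.5],[0,0,0,0,0,-1.5],[0,0,0,0,0,-1.5],[0,0,0,0,0,-1.5],[0,0,0,0,0,-1.5],[0,0,0,0,0,-1.5],[0,0,0,0,0,0],[0,0,0,0,0,0]]'; python3 -c "
from h import *
s=st()"
```

```text
time: 11.55
ee_pos: [601.8, 74.6, 139.1]
eef_rot: [[0.706, 0.708, 0.002], [0.708, -0.706, 0.001], [0.002, 0.001, -1.0]]
force: [-1.3, 1.4, 5.9]
grip_width: 0.127
t11.55 pos [601.79  74.56 139.12] yawY -44.90 z [ 1.7e-03  6.0e-04 -1.0e+00] F [-1.3  1.4  5.9] M [0.13  0.153 0.064] g 10.84 q6 142.0
```

```bash
python3 -m handwheel '[[0,0,0,0,0,-1.5],[0,0,0,0,0,-1.5],[0,0,0,0,0,-1.5],[0,0,0,0,0,-1.5],[0,0,0,0,0,-1.5],[0,0,0,0,0,-1.5],[0,0,0,0,0,0],[0,0,0,0,0,0]]'; python3 -c "
from h import *
s=st()"
```

```text
time: 12.35
ee_pos: [601.8, 74.6, 139.1]
eef_rot: [[0.808, 0.589, 0.002], [0.589, -0.808, 0.001], [0.002, 0.0, -1.0]]
force: [-1.7, 0.6, 6.2]
grip_width: 0.126
t12.35 pos [601.75  74.62 139.11] yawY -53.90 z [ 1.6e-03  7.0e-04 -1.0e+00] F [-1.7  0.6  6.2] M [0.165 0.158 0.016] g 10.78 q6 151.0
```

```bash
python3 -m handwheel '[[0,0,0,0,0,-1.5],[0,0,0,0,0,-1.5],[0,0,0,0,0,-1.5],[0,0,0,0,0,-1.5],[0,0,0,0,0,-1.5],[0,0,0,0,0,0],[0,0,0,0,0,0],[0,0,0,0,0,0]]'; python3 -c "
from h import *
s=st()"
```

```text
time: 13.15
ee_pos: [601.7, 74.7, 139.1]
eef_rot: [[0.878, 0.479, 0.001], [0.479, -0.878, 0.001], [0.002, 0.0, -1.0]]
force: [-0.1, 1.4, 6.4]
grip_width: 0.129
t13.15 pos [601.68  74.66 139.08] yawY -61.35 z [ 1.4e-03  7.0e-04 -1.0e+00] F [-0.1  1.4  6.4] M [0.119 0.248 0.385] g 11.00 q6 158.4
```

```bash
python3 -m handwheel '[[0,0,0,0,0,-1.5],[0,0,0,0,0,-1.5],[0,0,0,0,0,-1.5],[0,0,0,0,0,-1.5],[0,0,0,0,0,-1.2],[0,0,0,0,0,0],[0,0,0,0,0,0],[0,0,0,0,0,0]]'; python3 -c "
from h import *
s=st()"
```

```text
time: 13.95
ee_pos: [601.7, 74.7, 139.1]
eef_rot: [[0.931, 0.366, 0.002], [0.366, -0.931, 0.001], [0.002, -0.0, -1.0]]
force: [-1.1, 1.6, 5.9]
grip_width: 0.127
t13.95 pos [601.7   74.72 139.13] yawY -68.54 z [ 1.6e-03  8.0e-04 -1.0e+00] F [-1.1  1.6  5.9] M [0.229 0.23  0.414] g 10.85 q6 165.6
```

```bash
python3 -m handwheel '[[0,0,0,0,0,0],[0,0,0,0,0,0],[0,0,0,0,0,0],[0,0,20,0,0,0],[0,0,25,0,0,4],[-30,-6,0,0,0,8.5],[-30,-6,0,0,0,8.5],[-29.6,-5.2,0,0,0,8.5]]' 40; python3 -m handwheel '[[0,0,0,0,0,8.5],[0,0,0,0,0,8.5],[0,0,0,0,0,8.5],[0,0,0,0,0,8.5],[0,0,0,0,0,8.5],[0,0,0,0,0,8.5],[0,0,0,0,0,8.5],[0,0,0,0,0,8.5]]'; python3 -c "
from h import *
s=st()"
```

```text
time: 14.75
ee_pos: [510.7, 56.8, 182.7]
eef_rot: [[0.627, 0.779, -0.0], [0.779, -0.627, -0.0], [-0.0, -0.0, -1.0]]
force: [0.1, -0.0, -0.0]
grip_width: 0.468
time: 15.55
ee_pos: [511.6, 57.0, 182.7]
eef_rot: [[-0.487, 0.873, -0.001], [0.873, 0.487, -0.0], [0.0, -0.001, -1.0]]
force: [-0.4, -0.1, -0.1]
grip_width: 0.47
t15.55 pos [511.62  57.02 182.71] yawY 29.16 z [-6.e-04 -1.e-04 -1.e+00] F [-0.4 -0.1 -0.1] M [ 0.003 -0.023  0.013] g 40.13 q6 67.2
```

```bash
python3 -m handwheel '[[0,0,0,0,0,8.5],[0,0,0,0,0,8.5],[0,0,-8,0,0,7.4],[0,0,-15,0,0,0],[0,0,-12,0,0,0],[0,0,-10,0,0,0],[0,0,0,0,0,0],[0,0,0,0,0,0]]'; python3 -c "
from h import *
s=st();cv2.imwrite('pics/f.png',env.read_camera('wrist'))"
```

```text
time: 16.35
ee_pos: [511.7, 57.1, 137.9]
eef_rot: [[-0.801, 0.599, -0.0], [0.599, 0.801, -0.0], [0.0, -0.0, -1.0]]
force: [-0.0, -0.3, 0.5]
grip_width: 0.47
t16.35 pos [511.69  57.08 137.91] yawY 53.19 z [-5.e-04 -0.e+00 -1.e+00] F [-0.  -0.3  0.5] M [ 0.003 -0.023  0.038] g 40.15 q6 43.2
```

View pics/f.png

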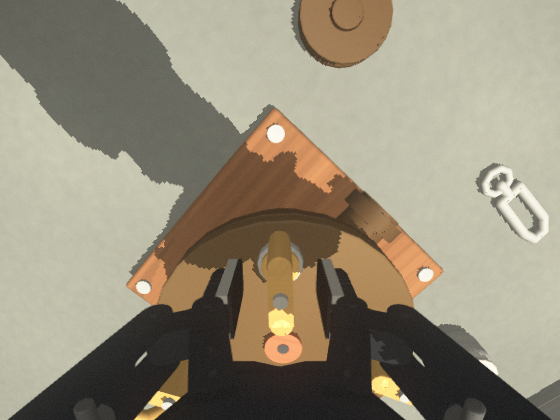

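```bash
python3 -m handwheel '[[0,0,0,0,0,0],[0,0,0,0,0,0],[0,0,0,0,0,0],[0,0,0,0,0,-3],[0,0,0,0,0,-4],[0,0,0,0,0,-4],[0,0,0,0,0,-4],[0,0,0,0,0,0]]' 4; python3 -c "
from h import *
s=st()"
```

```text
time: 17.2
ee_pos: [512.1, 57.1, 138.7]
eef_rot: [[-0.618, 0.786, 0.001], [0.786, 0.618, 0.0], [-0.001, 0.001, -1.0]]
force: [-0.8, -0.4, 5.1]
grip_width: 0.128
t17.20 pos [512.14  57.13 138.69] yawY 38.19 z [ 1.2e-03  1.0e-04 -1.0e+00] F [-0.8 -0.4  5.1] M [-0.024  0.144  0.009] g 10.96 q6 58.2
```

```bash
python3 -m handwheel '[[0,0,0,0,0,-1.5],[0,0,0,0,0,-1.5],[0,0,0,0,0,-1.5],[0,0,0,0,0,-1.5],[0,0,0,0,0,-1.5],[0,0,0,0,0,-1.5],[0,0,0,0,0,0],[0,0,0,0,0,0]]'; python3 -c "
from h import *
s=st()"
```

```text
time: 18.0
ee_pos: [512.1, 57.1, 138.7]
eef_rot: [[-0.488, 0.873, 0.001], [0.873, 0.488, 0.0], [-0.001, 0.001, -1.0]]
force: [-1.5, 0.0, 5.7]
grip_width: 0.127
t18.00 pos [512.14  57.13 138.68] yawY 29.23 z [ 1.2e-03  1.0e-04 -1.0e+00] F [-1.5  0.   5.7] M [-0.105  0.19  -0.021] g 10.81 q6 67.1
```

```bash
python3 -m handwheel '[[0,0,0,0,0,-1.5],[0,0,0,0,0,-1.5],[0,0,0,0,0,-1.5],[0,0,0,0,0,-1.5],[0,0,0,0,0,-1.5],[0,0,0,0,0,-1.5],[0,0,0,0,0,0],[0,0,0,0,0,0]]'; python3 -c "
from h import *
s=st()"
```

```text
time: 18.8
ee_pos: [512.1, 57.1, 138.7]
eef_rot: [[-0.346, 0.938, 0.001], [0.938, 0.346, 0.0], [-0.0, 0.001, -1.0]]
force: [-1.6, -0.5, 5.4]
grip_width: 0.128
t18.80 pos [512.08  57.11 138.68] yawY 20.23 z [ 0.0011  0.     -1.    ] F [-1.6 -0.5  5.4] M [-0.06   0.222  0.06 ] g 10.97 q6 76.1
```

```bash
python3 -m handwheel '[[0,0,0,0,0,-1.5],[0,0,0,0,0,-1.5],[0,0,0,0,0,-1.5],[0,0,0,0,0,-1.5],[0,0,0,0,0,-1.5],[0,0,0,0,0,-1.5],[0,0,0,0,0,0],[0,0,0,0,0,0]]'; python3 -c "
from h import *
s=st()"
```

```text
time: 19.6
ee_pos: [512.1, 57.1, 138.7]
eef_rot: [[-0.195, 0.981, 0.001], [0.981, 0.195, 0.0], [-0.0, 0.001, -1.0]]
force: [-1.1, -0.3, 5.2]
grip_width: 0.125
t19.60 pos [512.05  57.09 138.65] yawY 11.23 z [ 0.001  0.    -1.   ] F [-1.1 -0.3  5.2] M [-0.087  0.202  0.072] g 10.64 q6 85.1
```

```bash
python3 -m handwheel '[[0,0,0,0,0,-1.5],[0,0,0,0,0,-1.5],[0,0,0,0,0,-1.5],[0,0,0,0,0,-1.5],[0,0,0,0,0,-1.5],[0,0,0,0,0,-0.5],[0,0,0,0,0,0],[0,0,0,0,0,0]]'; python3 -c "
from h import *
s=st()"
```

```text
time: 20.4
ee_pos: [512.0, 57.1, 138.7]
eef_rot: [[-0.056, 0.998, 0.001], [0.998, 0.056, 0.0], [-0.0, 0.001, -1.0]]
force: [-1.0, -0.4, 6.7]
grip_width: 0.129
t20.40 pos [512.02  57.09 138.66] yawY 3.23 z [ 0.001  0.    -1.   ] F [-1.  -0.4  6.7] M [-0.085  0.283  0.037] g 11.02 q6 93.1
```

```bash
python3 -m handwheel '[[0,0,0,0,0,-1.5],[0,0,0,0,0,-1.5],[0,0,0,0,0,-1.5],[0,0,0,0,0,-1.5],[0,0,0,0,0,-1.5],[0,0,0,0,0,-0.5],[0,0,0,0,0,0],[0,0,0,0,0,0]]'; python3 -c "
from h import *
s=st()"
```

```text
time: 21.2
ee_pos: [512.0, 57.1, 138.6]
eef_rot: [[0.082, 0.997, 0.001], [0.997, -0.082, -0.0], [-0.0, 0.001, -1.0]]
force: [-0.9, 0.6, 6.1]
grip_width: 0.13
t21.20 pos [512.01  57.09 138.65] yawY -4.72 z [ 1.e-03 -1.e-04 -1.e+00] F [-0.9  0.6  6.1] M [-0.137  0.258  0.403] g 11.09 q6 101.1
```

```bash
python3 -m handwheel '[[0,0,0,0,0,-1.5],[0,0,0,0,0,-1.5],[0,0,0,0,0,-1.5],[0,0,0,0,0,-1.5],[0,0,0,0,0,-1],[0,0,0,0,0,0],[0,0,0,0,0,0],[0,0,0,0,0,0]]'; python3 -c "
from h import *
s=st()"
```

```text
time: 22.0
ee_pos: [512.0, 57.1, 138.7]
eef_rot: [[0.203, 0.979, 0.001], [0.979, -0.203, -0.0], [0.0, 0.001, -1.0]]
force: [-0.9, -1.2, 5.8]
grip_width: 0.126
t22.00 pos [511.98  57.08 138.66] yawY -11.72 z [ 9.e-04 -1.e-04 -1.e+00] F [-0.9 -1.2  5.8] M [-0.074  0.254  0.398] g 10.76 q6 108.1
```

```bash
python3 -m handwheel '[[0,0,0,0,0,0],[0,0,0,0,0,0],[0,0,0,0,0,0],[0,0,20,0,0,0],[0,0,25,0,0,4],[36,-24,0,0,0,8.5],[36,-24,0,0,0,8.5],[35.5,-24.8,0,0,0,8.5]]' 40; python3 -m handwheel '[[0,0,0,0,0,8.5],[0,0,0,0,0,8.5],[0,0,0,0,0,8.5],[0,0,0,0,0,8.5],[0,0,0,0,0,8.5],[0,0,0,0,0,8.5],[0,0,0,0,0,8.5],[0,0,0,0,0,8.5]]'; python3 -m handwheel '[[0,0,0,0,0,8.5],[0,0,0,0,0,8.5],[0,0,-8,0,0,1.5],[0,0,-15,0,0,0],[0,0,-12,0,0,0],[0,0,-10,0,0,0],[0,0,0,0,0,0],[0,0,0,0,0,0]]'; python3 -c "
from h import *
s=st();cv2.imwrite('pics/g.png',env.read_camera('wrist'))"
```

```text
time: 22.8
ee_pos: [620.5, -16.3, 183.3]
eef_rot: [[-0.311, 0.951, 0.001], [0.951, 0.311, 0.0], [-0.0, 0.001, -1.0]]
force: [0.7, 0.3, 0.2]
grip_width: 0.469
time: 23.6
ee_pos: [619.2, -15.7, 182.5]
eef_rot: [[-0.998, 0.069, -0.001], [0.069, 0.998, 0.0], [0.001, 0.0, -1.0]]
force: [-0.5, -0.2, -0.5]
grip_width: 0.466
time: 24.4
ee_pos: [619.2, -15.7, 137.8]
eef_rot: [[-0.97, -0.245, -0.001], [-0.245, 0.97, 0.0], [0.001, 0.0, -1.0]]
force: [-0.1, 0.6, 0.5]
grip_width: 0.467
t24.40 pos [619.16 -15.72 137.79] yawY 104.17 z [-6.e-04  0.e+00 -1.e+00] F [-0.1  0.6  0.5] M [ 0.027 -0.004  0.012] g 39.88 q6 -15.6
```

View pics/g.png

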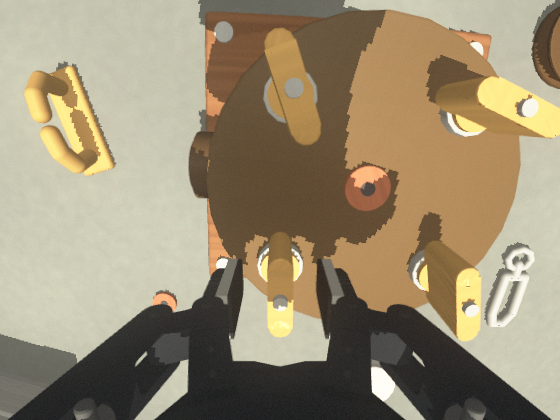

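Nut C's bar (column 280) is centred between the fingers and aligned. Closing and turning.

```bash
python3 -m handwheel '[[0,0,0,0,0,0],[0,0,0,0,0,0],[0,0,0,0,0,0],[0,0,0,0,0,-3],[0,0,0,0,0,-4],[0,0,0,0,0,-4],[0,0,0,0,0,-4],[0,0,0,0,0,0]]' 4; python3 -c "
from h import *
s=st()"
```

```text
time: 25.25
ee_pos: [619.6, -15.4, 138.8]
eef_rot: [[-1.0, 0.014, 0.001], [0.014, 1.0, 0.001], [-0.001, 0.001, -1.0]]
force: [-0.9, 2.0, 4.7]
grip_width: 0.131
t25.25 pos [619.57 -15.38 138.82] yawY 89.20 z [ 1.2e-03  5.0e-04 -1.0e+00] F [-0.9  2.   4.7] M [ 0.416  0.183 -0.008] g 11.15 q6 -0.6
```

```bash
python3 -m handwheel '[[0,0,0,0,0,-1.5],[0,0,0,0,0,-1.5],[0,0,0,0,0,-1.5],[0,0,0,0,0,-1.5],[0,0,0,0,0,-1.5],[0,0,0,0,0,-1.5],[0,0,0,0,0,0],[0,0,0,0,0,0]]'; python3 -c "
from h import *
s=st()"
```

```text
time: 26.05
ee_pos: [619.6, -15.4, 138.8]
eef_rot: [[-0.986, 0.169, 0.001], [0.169, 0.986, 0.001], [-0.001, 0.001, -1.0]]
force: [-1.3, 2.2, 5.2]
grip_width: 0.129
t26.05 pos [619.58 -15.38 138.82] yawY 80.25 z [ 1.3e-03  6.0e-04 -1.0e+00] F [-1.3  2.2  5.2] M [0.447 0.304 0.01 ] g 10.99 q6 8.3
```

```bash
python3 -m handwheel '[[0,0,0,0,0,-1.5],[0,0,0,0,0,-1.5],[0,0,0,0,0,-1.5],[0,0,0,0,0,-1.5],[0,0,0,0,0,-1.5],[0,0,0,0,0,-1.5],[0,0,0,0,0,0],[0,0,0,0,0,0]]'; python3 -c "
from h import *
s=st()"
```

```text
time: 26.85
ee_pos: [619.6, -15.3, 138.8]
eef_rot: [[-0.947, 0.321, 0.001], [0.321, 0.947, 0.001], [-0.001, 0.001, -1.0]]
force: [-1.2, 2.2, 5.1]
grip_width: 0.126
t26.85 pos [619.57 -15.32 138.83] yawY 71.26 z [ 1.2e-03  7.0e-04 -1.0e+00] F [-1.2  2.2  5.1] M [ 0.483  0.288 -0.004] g 10.76 q6 17.3
```

```bash
python3 -m handwheel '[[0,0,0,0,0,-1.5],[0,0,0,0,0,-1.5],[0,0,0,0,0,-1.5],[0,0,0,0,0,-1.5],[0,0,0,0,0,-1.5],[0,0,0,0,0,-1.5],[0,0,0,0,0,0],[0,0,0,0,0,0]]'; python3 -c "
from h import *
s=st()"
```

```text
time: 27.65
ee_pos: [619.6, -15.3, 138.8]
eef_rot: [[-0.885, 0.465, 0.001], [0.465, 0.885, 0.001], [-0.001, 0.001, -1.0]]
force: [-1.0, 2.2, 6.4]
grip_width: 0.126
t27.65 pos [619.56 -15.28 138.8 ] yawY 62.26 z [ 1.2e-03  8.0e-04 -1.0e+00] F [-1.   2.2  6.4] M [0.479 0.248 0.044] g 10.76 q6 26.3
```

```bash
python3 -m handwheel '[[0,0,0,0,0,-1.5],[0,0,0,0,0,-1.5],[0,0,0,0,0,-1.5],[0,0,0,0,0,-1.5],[0,0,0,0,0,-1.5],[0,0,0,0,0,-1.5],[0,0,0,0,0,0],[0,0,0,0,0,0]]'; python3 -c "
from h import *
s=st()"
```

```text
time: 28.45
ee_pos: [619.6, -15.2, 138.8]
eef_rot: [[-0.801, 0.598, 0.001], [0.598, 0.801, 0.001], [-0.0, 0.001, -1.0]]
force: [-0.6, 2.4, 5.4]
grip_width: 0.126
t28.45 pos [619.59 -15.23 138.81] yawY 53.26 z [ 1.3e-03  9.0e-04 -1.0e+00] F [-0.6  2.4  5.4] M [0.543 0.29  0.052] g 10.73 q6 35.3
```

```bash
python3 -m handwheel '[[0,0,0,0,0,-1.5],[0,0,0,0,0,-1.5],[0,0,0,0,0,-1.5],[0,0,0,0,0,-1.5],[0,0,0,0,0,-1.5],[0,0,0,0,0,0],[0,0,0,0,0,0],[0,0,0,0,0,0]]'; python3 -c "
from h import *
s=st()"
```

```text
time: 29.25
ee_pos: [619.6, -15.2, 138.8]
eef_rot: [[-0.717, 0.697, 0.001], [0.697, 0.717, 0.001], [-0.0, 0.001, -1.0]]
force: [-1.3, 2.9, 5.9]
grip_width: 0.126
t29.25 pos [619.59 -15.18 138.82] yawY 45.81 z [ 1.3e-03  8.0e-04 -1.0e+00] F [-1.3  2.9  5.9] M [0.546 0.287 0.439] g 10.75 q6 42.8
```

```bash
python3 -m handwheel '[[0,0,0,0,0,-1.5],[0,0,0,0,0,-1.5],[0,0,0,0,0,-1.5],[0,0,0,0,0,-1.5],[0,0,0,0,0,-0.7],[0,0,0,0,0,0],[0,0,0,0,0,0],[0,0,0,0,0,0]]'; python3 -c "
from h import *
s=st()"
```

```text
time: 30.05
ee_pos: [619.6, -15.2, 138.8]
eef_rot: [[-0.631, 0.776, 0.001], [0.776, 0.631, 0.001], [-0.0, 0.002, -1.0]]
force: [-0.6, 2.5, 5.6]
grip_width: 0.124
t30.05 pos [619.63 -15.17 138.81] yawY 39.12 z [ 1.3e-03  9.0e-04 -1.0e+00] F [-0.6  2.5  5.6] M [0.545 0.258 0.457] g 10.55 q6 49.5
```

```bash
python3 -m handwheel '[[0,0,0,0,0,0],[0,0,0,0,0,0],[0,0,0,0,0,0],[0,0,20,0,0,0],[0,0,25,0,0,4],[-30,-6,0,0,0,8.5],[-30,-6,0,0,0,8.5],[-30.2,-5.3,0,0,0,8.5]]' 40; python3 -m handwheel '[[0,0,0,0,0,8.5],[0,0,0,0,0,8.5],[0,0,0,0,0,8.5],[0,0,0,0,0,8.5],[0,0,0,0,0,8.5],[0,0,-8,0,0,8.5],[0,0,-17,0,0,2.5],[0,0,-20,0,0,0]]';  python3 -c "
from h import *
cv2.imwrite('pics/i.png',env.read_camera('wrist'));s=st()"
```

```text
time: 30.85
ee_pos: [528.1, -33.4, 182.7]
eef_rot: [[-0.933, 0.361, -0.0], [0.361, 0.933, -0.0], [0.0, -0.0, -1.0]]
force: [-0.1, 0.9, -0.3]
grip_width: 0.467
time: 31.65
ee_pos: [529.5, -33.3, 137.9]
eef_rot: [[-0.848, -0.531, 0.001], [-0.531, 0.848, -0.0], [-0.001, -0.001, -1.0]]
force: [-0.6, 0.3, -0.5]
grip_width: 0.466
t31.70 pos [527.61 -33.12 134.07] yawY 122.00 z [-0.0042 -0.     -1.    ] F [-2.  -0.1 -3.4] M [-0.006  0.03  -0.05 ] g 39.95 q6 -35.6
```

View pics/i.png

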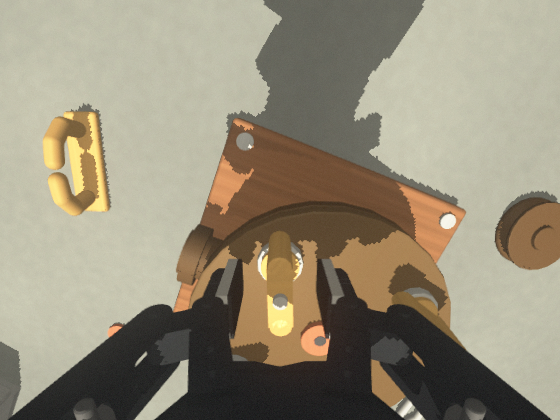

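```bash
python3 -m handwheel '[[0,0,0,0,0,0],[0,0,0,0,0,0],[0,0,0,0,0,0],[0,0,0,0,0,0],[0,0,0,0,0,-2],[0,0,0,0,0,-3],[0,0,0,0,0,-3],[0,0,0,0,0,-3]]' 4;  python3 -c "
from h import *
s=st()"
```

```text
time: 32.5
ee_pos: [529.3, -33.0, 138.8]
eef_rot: [[-0.934, -0.357, 0.001], [-0.357, 0.934, -0.0], [-0.001, -0.001, -1.0]]
force: [-0.7, 0.2, 1.7]
grip_width: 0.13
t32.50 pos [529.27 -33.05 138.77] yawY 110.93 z [ 9.e-04 -3.e-04 -1.e+00] F [-0.7  0.2  1.7] M [-0.101  0.321  0.445] g 11.11 q6 -24.5
```

```bash
python3 -m handwheel '[[0,0,0,0,0,-2.5],[0,0,0,0,0,-2.5],[0,0,0,0,0,-2.5],[0,0,0,0,0,-2.5],[0,0,0,0,0,-2.5],[0,0,0,0,0,-1],[0,0,0,0,0,0],[0,0,0,0,0,0]]';  python3 -c "
from h import *
cv2.imwrite('pics/j.png',env.read_camera('wrist'));s=st()"
```

```text
time: 33.3
ee_pos: [529.3, -33.0, 138.7]
eef_rot: [[-0.991, -0.131, 0.001], [-0.131, 0.991, -0.0], [-0.001, -0.0, -1.0]]
force: [-3.1, 0.2, 5.2]
grip_width: 0.131
t33.35 pos [529.28 -32.97 138.73] yawY 97.55 z [ 0.001 -0.    -1.   ] F [-2.6  0.1  5.8] M [-0.046  0.61   0.4  ] g 10.76 q6 -11.1
```

View pics/j.png

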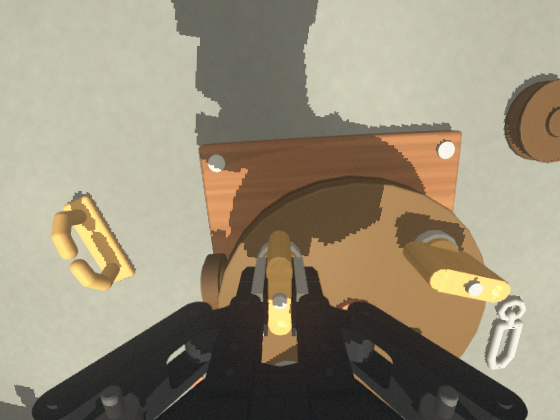

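```bash
python3 -m handwheel '[[0,0,0,0,0,0],[0,0,0,0,0,0],[0,0,0,0,0,0],[0,0,20,0,0,0],[0,0,25,0,0,0],[24,36,0,0,0,6.5],[24,36,0,0,0,6],[24.4,35.4,0,0,0,6]]' 40; python3 -m handwheel '[[0,0,0,0,0,0],[0,0,-12,0,0,0],[0,0,-12,0,0,0],[0,0,-10,0,0,0],[0,0,-7,0,0,0],[0,0,-4,0,0,0],[0,0,0,0,0,0],[0,0,0,0,0,0]]';  python3 -c "
from h import *
cv2.imwrite('pics/k.png',env.read_camera('wrist'));s=st()"
```

```text
time: 34.15
ee_pos: [602.4, 75.4, 183.3]
eef_rot: [[-0.897, -0.441, 0.001], [-0.441, 0.897, 0.0], [-0.001, -0.0, -1.0]]
force: [0.7, -0.1, -1.0]
grip_width: 0.47
time: 34.95
ee_pos: [601.6, 74.2, 138.4]
eef_rot: [[-0.899, -0.438, 0.001], [-0.438, 0.899, 0.0], [-0.0, -0.0, -1.0]]
force: [-0.2, -0.1, -0.1]
grip_width: 0.47
t35.00 pos [601.71  74.27 138.55] yawY 115.98 z [ 9.e-04  1.e-04 -1.e+00] F [ 0.2 -0.2  0.3] M [-0.002  0.024 -0.   ] g 39.46 q6 -18.9
```

View pics/k.png

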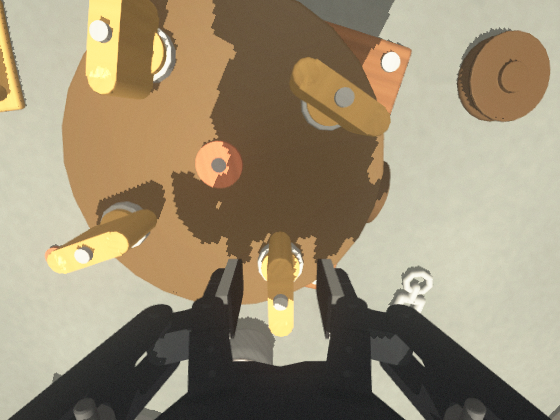

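```bash
python3 -m handwheel '[[0,0,0,0,0,0],[0,0,0,0,0,0],[0,0,0,0,0,0],[0,0,0,0,0,0],[0,0,0,0,0,-2],[0,0,0,0,0,-3],[0,0,0,0,0,-3],[0,0,0,0,0,-3]]' 4;  python3 -c "
from h import *
s=st()"
python3 -m handwheel '[[0,0,0,0,0,-2.5],[0,0,0,0,0,-2.5],[0,0,0,0,0,-2.5],[0,0,0,0,0,-2.5],[0,0,0,0,0,-2.5],[0,0,0,0,0,-1.2],[0,0,0,0,0,0],[0,0,0,0,0,0]]';  python3 -c "
from h import *
s=st()"
```

```text
time: 35.8
ee_pos: [601.6, 74.7, 138.6]
eef_rot: [[-0.966, -0.258, 0.001], [-0.258, 0.966, 0.0], [-0.001, 0.0, -1.0]]
force: [-1.5, 1.0, 4.0]
grip_width: 0.129
t35.80 pos [601.63  74.72 138.56] yawY 104.95 z [ 7.e-04  4.e-04 -1.e+00] F [-1.5  1.   4. ] M [0.158 0.238 0.49 ] g 11.04 q6 -7.9
time: 36.6
ee_pos: [601.6, 74.8, 138.5]
eef_rot: [[-1.0, -0.024, 0.001], [-0.024, 1.0, 0.001], [-0.001, 0.001, -1.0]]
force: [-1.9, 2.3, 5.2]
grip_width: 0.128
t36.60 pos [601.61  74.79 138.52] yawY 91.38 z [ 7.e-04  7.e-04 -1.e+00] F [-1.9  2.3  5.2] M [0.382 0.357 0.532] g 10.92 q6 5.7
```

```bash
python3 -m handwheel '[[0,0,0,0,0,0],[0,0,0,0,0,0],[0,0,0,0,0,0],[0,0,20,0,0,0],[0,0,25,0,0,4],[-30,-6,0,0,0,8.5],[-30,-6,0,0,0,8.5],[-29.6,-5.3,0,0,0,8.5]]' 40; python3 -m handwheel '[[0,0,0,0,0,8.5],[0,0,0,0,0,8.5],[0,0,0,0,0,8.5],[0,0,0,0,0,8.5],[0,0,0,0,0,8.5],[0,0,0,0,0,8.5],[0,0,-5,0,0,1],[0,0,-5,0,0,0]]'; python3 -m handwheel '[[0,0,-10,0,0,0],[0,0,-10,0,0,0],[0,0,-8,0,0,0],[0,0,-5,0,0,0],[0,0,-2,0,0,0],[0,0,0,0,0,0],[0,0,0,0,0,0],[0,0,0,0,0,0]]';  python3 -c "
from h import *
cv2.imwrite('pics/l.png',env.read_camera('wrist'));s=st()"
```

```text
time: 37.4
ee_pos: [511.0, 56.7, 182.7]
eef_rot: [[-0.856, -0.517, -0.0], [-0.517, 0.856, -0.0], [0.0, -0.0, -1.0]]
force: [-0.1, 0.1, 1.0]
grip_width: 0.466
time: 38.2
ee_pos: [511.9, 57.0, 172.5]
eef_rot: [[-0.128, -0.992, -0.0], [-0.992, 0.128, -0.0], [0.0, 0.0, -1.0]]
force: [0.5, 0.0, -0.5]
grip_width: 0.469
time: 39.0
ee_pos: [512.1, 57.1, 138.4]
eef_rot: [[-0.125, -0.992, 0.001], [-0.992, 0.125, 0.0], [-0.0, -0.001, -1.0]]
force: [0.3, -0.5, -0.9]
grip_width: 0.466
t39.05 pos [512.15  57.14 138.41] yawY 172.80 z [ 8.e-04  1.e-04 -1.e+00] F [-0.  -0.6 -0. ] M [0.027 0.023 0.027] g 40.12 q6 -76.4
```

View pics/l.png

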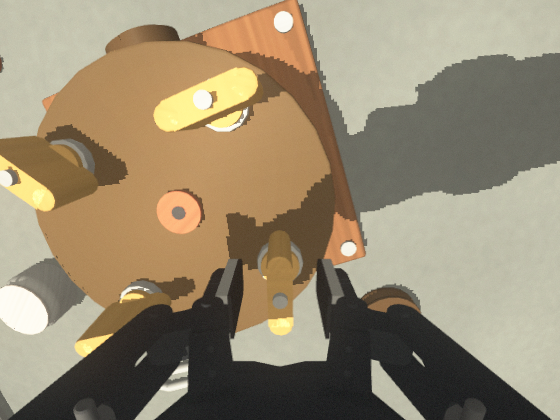

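```bash
python3 -m handwheel '[[0,0,0,0,0,0],[0,0,0,0,0,0],[0,0,0,0,0,0],[0,0,0,0,0,0],[0,0,0,0,0,-2],[0,0,0,0,0,-3],[0,0,0,0,0,-3],[0,0,0,0,0,-3]]' 4;  python3 -c "
from h import *
s=st()"
python3 -m handwheel '[[0,0,0,0,0,-2.5],[0,0,0,0,0,-2.5],[0,0,0,0,0,-2.5],[0,0,0,0,0,-2.5],[0,0,0,0,0,-2.5],[0,0,0,0,0,-1.1],[0,0,0,0,0,0],[0,0,0,0,0,0]]';  python3 -c "
from h import *
s=st()"
```

```text
time: 39.85
ee_pos: [512.0, 57.1, 138.3]
eef_rot: [[-0.313, -0.95, 0.0], [-0.95, 0.313, -0.0], [-0.0, -0.0, -1.0]]
force: [-1.6, -0.3, 3.1]
grip_width: 0.127
t39.85 pos [511.97  57.12 138.32] yawY 161.73 z [ 4.e-04 -1.e-04 -1.e+00] F [-1.6 -0.3  3.1] M [-0.059  0.225  0.466] g 10.82 q6 -65.4
time: 40.65
ee_pos: [512.0, 57.1, 138.3]
eef_rot: [[-0.526, -0.85, 0.0], [-0.85, 0.526, 0.0], [-0.0, -0.0, -1.0]]
force: [-1.2, -0.1, 5.6]
grip_width: 0.132
t40.65 pos [511.95  57.14 138.31] yawY 148.26 z [ 4.e-04  1.e-04 -1.e+00] F [-1.2 -0.1  5.6] M [-0.083  0.333  0.493] g 11.29 q6 -51.9
```

```bash
python3 -m handwheel '[[0,0,0,0,0,0],[0,0,0,0,0,0],[0,0,0,0,0,0],[0,0,20,0,0,0],[0,0,25,0,0,4],[36,-24,0,0,0,8.5],[36,-24,0,0,0,8.5],[35.5,-24.6,0,0,0,8.5]]' 40; python3 -m handwheel '[[0,0,0,0,0,8.5],[0,0,0,0,0,8.5],[0,0,0,0,0,8.5],[0,0,0,0,0,8.5],[0,0,0,0,0,8.5],[0,0,0,0,0,3.4],[0,0,-5,0,0,0],[0,0,-5,0,0,0]]'; python3 -m handwheel '[[0,0,-10,0,0,0],[0,0,-10,0,0,0],[0,0,-8,0,0,0],[0,0,-5,0,0,0],[0,0,-2,0,0,0],[0,0,0,0,0,0],[0,0,0,0,0,0],[0,0,0,0,0,0]]';  python3 -c "
from h import *
cv2.imwrite('pics/m.png',env.read_camera('wrist'));s=st()"
```

```text
time: 41.45
ee_pos: [620.7, -16.2, 183.3]
eef_rot: [[-0.033, -0.999, 0.001], [-0.999, 0.033, 0.0], [-0.0, -0.001, -1.0]]
force: [0.8, 0.4, 0.1]
grip_width: 0.469
time: 42.25
ee_pos: [619.4, -15.5, 172.4]
eef_rot: [[0.688, -0.725, -0.0], [-0.725, -0.688, -0.0], [-0.0, 0.0, -1.0]]
force: [0.1, 0.1, -0.4]
grip_width: 0.463
time: 43.05
ee_pos: [619.7, -15.5, 138.5]
eef_rot: [[0.69, -0.724, 0.001], [-0.724, -0.69, -0.0], [0.001, -0.001, -1.0]]
force: [1.3, -0.0, -0.2]
grip_width: 0.463
t43.10 pos [619.63 -15.51 138.47] yawY -136.40 z [ 8.e-04  0.e+00 -1.e+00] F [-0.5 -0.7  0.7] M [-0.004 -0.018 -0.007] g 40.08 q6 -135.0
```

View pics/m.png

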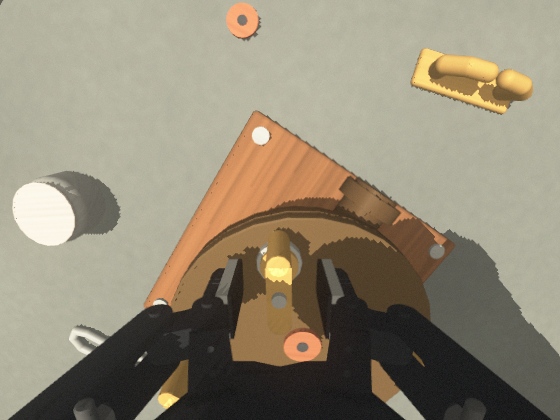

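Aligned (bar at column 279 between the fingers). Target: −140.9 − 20 = −160.9.

```bash
python3 -m handwheel '[[0,0,0,0,0,0],[0,0,0,0,0,0],[0,0,0,0,0,0],[0,0,0,0,0,0],[0,0,0,0,0,-2],[0,0,0,0,0,-3],[0,0,0,0,0,-3],[0,0,0,0,0,-3]]' 4;  python3 -c "
from h import *
s=st()"
python3 -m handwheel '[[0,0,0,0,0,-2.5],[0,0,0,0,0,-2.5],[0,0,0,0,0,-2.5],[0,0,0,0,0,-2.5],[0,0,0,0,0,-2.5],[0,0,0,0,0,-1.1],[0,0,0,0,0,0],[0,0,0,0,0,0]]';  python3 -c "
from h import *
s=st()"
python3 -m handwheel '[[0,0,0,0,0,0],[0,0,0,0,0,0],[0,0,0,0,0,0],[0,0,20,0,0,0],[0,0,25,0,0,0],[-20,10,35,0,0,8.5],[-40,15,40,0,0,8.5],[0,0,0,0,0,0]]' 40
```

```text
time: 43.9
ee_pos: [619.7, -15.3, 138.4]
eef_rot: [[0.538, -0.843, 0.001], [-0.843, -0.538, 0.0], [0.0, -0.001, -1.0]]
force: [1.0, 1.2, 2.2]
grip_width: 0.123
t43.90 pos [619.74 -15.27 138.36] yawY -147.46 z [ 9.e-04  3.e-04 -1.e+00] F [1.  1.2 2.2] M [ 0.207 -0.074  0.425] g 10.49 q6 -124.0
time: 44.7
ee_pos: [619.7, -15.3, 138.4]
eef_rot: [[0.327, -0.945, 0.001], [-0.945, -0.327, 0.0], [-0.0, -0.001, -1.0]]
force: [1.2, 1.8, 3.7]
grip_width: 0.13
t44.70 pos [619.74 -15.29 138.37] yawY -160.94 z [ 1.e-03  3.e-04 -1.e+00] F [1.2 1.8 3.7] M [ 0.393 -0.288  0.517] g 11.09 q6 -110.5
time: 45.5
ee_pos: [564.0, 8.1, 258.0]
eef_rot: [[0.591, -0.807, 0.007], [-0.807, -0.591, 0.0], [0.004, -0.005, -1.0]]
force: [0.7, -0.4, 1.0]
grip_width: 0.473
```

```bash
python3 -m handwheel '[[-15,20,0,0,0,0],[-15,20,0,0,0,0],[0,0,0,0,0,0],[0,0,0,0,0,0],[0,0,0,0,0,0],[0,0,0,0,0,0],[0,0,0,0,0,0],[0,0,0,0,0,0]]'; python3 - <<'E'
from h import *
s=st();im=env.read_camera('wrist');C=cam('wrist',s)
import pickle;pickle.dump(C,open('C.pkl','wb'))
cv2.imwrite('pics/n_raw.png',im);cv2.imwrite('pics/n_scene.png',env.read_camera('scene'))
ax={'D':(529.0,-33,12.1),'B':(601.5,74.5,6),'A':(511.9,57.1,62.9),'C':(619.2,-15.6,113.7)}
big=cv2.resize(im,(800,600),interpolation=cv2.INTER_CUBIC)
for n,(x,y,a) in ax.items():
    d=22*np.array([np.cos(np.radians(a)),np.sin(np.radians(a))])
    p=project([[x-d[0],y-d[1],146],[x+d[0],y+d[1],146]],C)*800/560
    cv2.line(big,tuple(p[0].astype(int)),tuple(p[1].astype(int)),(255,0,0),1)
    cv2.putText(big,n,tuple(p[1].astype(int)),0,.5,(255,255,255))
cv2.imwrite('pics/n.png',big)
E
```

```text
time: 46.3
ee_pos: [535.4, 46.9, 251.9]
eef_rot: [[0.587, -0.809, -0.0], [-0.809, -0.587, -0.0], [-0.0, 0.0, -1.0]]
force: [-0.0, -0.1, 0.3]
grip_width: 0.467
t46.30 pos [535.45  46.93 251.95] yawY -144.04 z [-3.e-04 -1.e-04 -1.e+00] F [-0.  -0.1  0.3] M [-0.036 -0.003  0.047] g 39.92 q6 -121.0
```

View pics/n.png

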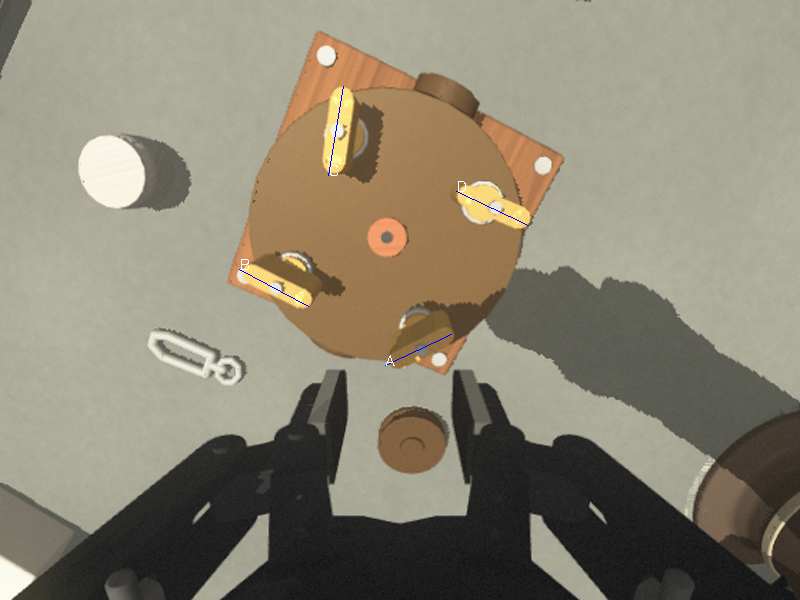

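View pics/n_scene.png

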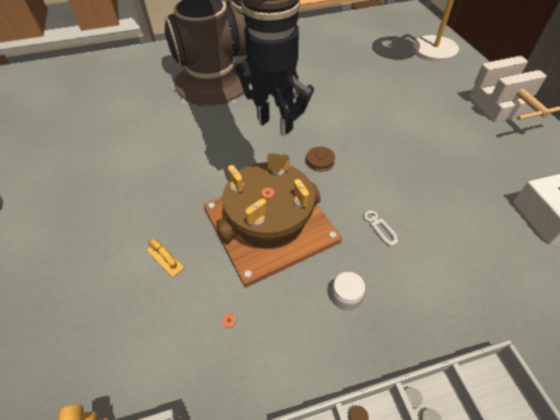

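```bash
python3 -c "
from plant import env
print(env.sign_off())"
```

```text
the job is handed in; nothing more can be done
None
```

The cover is tightened in two passes and handed in at about 46 s, and every check I made looked right.

- **Order:** I named the nuts by where they sit, not by the 1–4 numbering. Both passes went near-right, then far-left across from it, then near-left, then far-right across from that.
- **First pass:** each nut turned freely for roughly 46–55°, then bit. I took each one about 12–13° past the start of the torque rise, so about 8° of that was the screw slipping. The amount for the last three nuts is good to a couple of degrees, because the bite fell inside a turning step.
- **Second pass:** I turned each bar about 24.5° from where it had sprung back. That is about 20° beyond its first-pass end, so about 28° of screw slip in all. "Another 22 degrees" can mean bar turn (about 17° of slip) or slip itself (22°), and I aimed between the two.
- **Torque:** the readings at the end of the second pass were 0.40, 0.53, 0.49 and 0.52 N m. I expected about 0.5, and the readings are noisy by about 0.05. The low one was on the first nut, but a picture showed its bar still square in the jaws.
- **Last pictures:** the bars lie where springing back from their final turn should leave them, within a couple of degrees by eye. The burr is still in the middle of the cover. The other burr, sheave, snap hook, fairlead and tin look unmoved, and the gripper is clear of everything.
- **One slip:** during one second-pass descent the tool dipped briefly, putting the fingertips right at their lowest allowed height. No unusual force showed.

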